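# Roll a tube into the V-cradle and up to its stop

### The job

Roll the loose steel tube lying on the bench up the short ramp and into the wooden V-cradle, by pushing it from the side so that it really turns over on the way, then push it endways along the V until its end meets the steel stop plate. Only push it: do not pick it up or carry it, and leave the other things on the bench where they stand. Finish with the tube lying still in the bottom of the V against the stop.

Things in the scene. Friction and masses are not known exactly. Their poses are not given: they have to be found in the camera images.
- tube: Loose plain steel tube on its side, 40 mm diameter, 170 mm long, 0.25 to 0.5 kg, ends closed to the fingers. Origin mid-length on its axis; y runs along it, at the start within 0.15 rad of the cradle's y; z turns as it rolls. Starts on the bench before the ramp, axis 20 mm up, and rolls easily. A dark cross hole 45 mm from the middle faces up at the start.
- cradle: Wooden V-cradle fixed to the bench. Origin on the bench under the V's line, midway along the wood (y -80 to 80 mm). x points from the ramp across the V, y along the V to the stop, z up. Far of the V (V bottom 1 mm up at x 0, walls 40 degrees from level) the wood rises to 40 mm at x 46 mm, flat to x 63 mm. The seated tube's axis is at x 0, 27 mm up.
- stop (a point): Centre of the inner face of the dark steel stop plate closing the V's +y end: 80 mm along y from the cradle's origin, 27 mm up. Plate 10 mm thick, 52 mm high, x -20 to 63 mm, not over the ramp. The tube touching it has its middle 85 mm before this point; at the start the tube's end is about 15 to 45 mm short of it along y.
- stub: Bystander: short steel tube standing upright, 40 mm in diameter, 75 mm high; origin at the centre of its underside. To be left alone.
- joint_clamp: Bystander: aluminium tube connector, block 50 x 36 x 34 mm with a 34 mm round socket towards its +x, 90 mm long overall; origin under the block's centre. To be left alone.
- spacer: Bystander: pale wooden block, 50 x 90 x 30 mm; origin at the centre of its underside. To be left alone.
- lip (a point): Middle of the lip between ramp and V, at x -15 mm in the cradle's frame, 14 mm above the bench. The ramp, as wide as the wood, rises to it evenly from the bench at x -108 mm.
There are look-alikes about, which are no part of the job. There is more than one size of the tube; the one meant has the size given above.

How it is judged:
By the outcome, as a careful person would: the job done as asked, in the order asked, and still so for the second after the job is handed in, with the robot touching nothing.
It also fails if it takes over 51 s, if anything falls off the work surface, if the arm or the gripper's body presses on something with over 40 N, if the wrist force passes 120 N, or if a joint passes its speed limit or range.

### The arm

A 7-joint arm with a two-finger parallel gripper is mounted at the origin on the work surface. World frame = base frame: x ahead of the robot, y to its left, z up, the work surface at z = 0. Lengths are in m, angles in rad, forces in N, time in s.
With the tool pointing down it reaches from about 0.4 to 0.875 m from the base axis. Payload 19.3 kg.
Tool frame: the origin (TCP) lies midway between the tips of the shut fingers; the grasp point (between the pads) lies 19 mm behind it; z points along the fingers, y is the line along which they close (so a half turn about z gives the same grasp; the last joint's range is limited). The gripper opens to 85 mm and grips with 20 to 120 N. Pads are 22 mm wide; open, the fingers measure 114 mm over their backs; the gripper's body (76 mm by 85 mm) begins 54 mm behind the grasp point. The pads swing forward as they close: fully open they stand 13 mm farther back than shut.
Start: joints at [-1.39, 0.521, -0.036, 1.599, 0.021, 1.021, -0.113], TCP at [0.155, 0.605, 0.231] pointing down, gripper open.
Joint ranges: [-2.91, 2.91], [-0.3, 2.13], [-1.5, 1.42], [0.17, 2.43], [-1.26, 4.41], [0.16, 1.93], [-2.52, 2.52]. Speed limits (rad/s): [1.89, 1.89, 2.39, 2.39, 3.01, 3.01, 3.01].

### API

Orientations are given as [roll, pitch, yaw] about the fixed x, y, z axes, in that order (R = Rz(yaw) Ry(pitch) Rx(roll)).
In Python, from workcell import * gives the robot as it stands. The module is installed in compiled form; this text tells all that it offers.
- The arm moves only by the tool play_rows, never from a script. Its argument "deltas" is a list of rows, each a list of 7 numbers: the shift along the tool's x, y, z in units of 500 mm (1.0 is 500 mm), then the turn, a rotation vector about the tool's x, y, z in units of 120 degrees (1.0 is 120 degrees), then the closure, from 0 (fully open) to 1 (shut). A call has 1 to 10 rows; each row is the pose to reach, as a shift and turn from the pose commanded when the call began, along the tool's axes at that moment; what a row does not reach only later rows make up. A row lasts 1/10 s, in which the tool goes at most 50 mm and 8.59 degrees, less where a joint would pass 70% of its speed; a pose out of reach is approached as far as the arm can. A call with a number of a shift or a turn outside -1 to 1 is refused whole. A call with a gripper value outside its range is refused whole. The fingers move at their own pace and stop on an object; "newtons" is the grip in N (left out, the last holds). Time passes only in rows, so rows that repeat a pose let the fingers close. It gives the time, the measured TCP pose, the force, the opening and the grip force at its end, in the units of the state.
- observe(): the state, without advancing time (a new reading comes with each control period).
- grab_frame(name): name is "scene" or "top" or "wrist"; returns the picture (480x640x3 uint8, red, green, blue); there is no depth.
- get_calibration(name): a dict with "fovy" (degrees; the focal length in pixels is half the picture's height over the tangent of half this angle, whatever the lens; pixels are square), "cx", "cy" (the principal point, pixels), "k1" (the pictures are not rectified: a ray, as slopes to the right and down, at radius r is drawn at 1 + k1 r^2 times it, then the intrinsics apply), "xyz" and "rotation" of the camera in the world. Camera axes: x right, y down, z forward; pixel columns grow to the right and rows downward; lengths in m; the calibration is good to about 2 mm. A picture is of the moment at which its call begins: read the wrist's pose just before it. get_calibration takes no time and is no camera call; for the wrist camera it gives the pose at the moment of the call.
- job_done(): hands the job in; it is judged then, once.
The state is a dict: "clock": time; "qpos": joint angles; "qd": joint speeds; "joint_efforts": joint torques, N m; "position": TCP position; "tool_rot": TCP orientation; "force": force on the tool from outside, world axes, zero at the start; "moment": the same for the moment, N m; "grip_width": finger opening in m; "finger_force": force on a finger pad.
Only numpy, scipy, OpenCV 4.12 (cv2) and the standard library are available. Lean on these libraries where they do the work, as an engineer would, in place of code of your own. Each camera call takes 0.05 s, during which the arm holds its last target. There are 200 camera calls.

## Working session

There is one attempt and no reset: what is moved stays moved. The work goes in short steps, Python scripts to look and compute and a tool call to move; the robot and the scene stay as the last step left them, time stands still between calls to the robot, and variables do not carry over. Pictures are saved under pics/ and viewed, at most 12 in all, crops included, and the job is handed in when it is done.

Besides the shell and the picture viewer there is one more tool, called after ">>>" as name(argument=value, ...) on one line, values as JSON. play_rows: Moves the arm, as the interface text tells. Its arguments: {"type":"object","properties":{"deltas":{"type":"array"},"newtons":{"type":"number"}},"required":["deltas"]}

```bash
mkdir -p pics; cat > h.py <<'E'
from workcell import *
import numpy as np, cv2
from scipy.spatial.transform import Rotation as R
def cam(n):
    c=get_calibration(n); f=240/np.tan(np.radians(c['fovy'])/2)
    Rm=np.array(c['rotation']); 
    if Rm.shape!=(3,3): Rm=R.from_euler('xyz',Rm).as_matrix()
    return f,c['cx'],c['cy'],c['k1'],np.array(c['xyz']),Rm
def pix2w(n,u,v,z,C=None):
    f,cx,cy,k,p,Rm=C or cam(n)
    d=np.array([(u-cx)/f,(v-cy)/f]); s=d.copy()
    for _ in range(20): s=d/(1+k*(s@s))
    r=Rm@np.array([s[0],s[1],1]); return p+r*(z-p[2])/r[2]
def w2pix(n,P,C=None):
    f,cx,cy,k,p,Rm=C or cam(n)
    q=Rm.T@(np.array(P)-p); s=q[:2]/q[2]; s=s*(1+k*(s@s)); return s*f+[cx,cy]
def save(n,name): 
    im=grab_frame(n); cv2.imwrite(f'pics/{name}.png',im[:,:,::-1]); return im
E
python3 - <<'E'
from h import *
save('top','top1'); save('scene','sc1')
print(get_calibration('top'),get_calibration('scene'),get_calibration('wrist'),observe())
E
```

```text
{'fovy': 52.4966509489295, 'cx': 317.49124085698855, 'cy': 234.11051306083425, 'k1': 0.010301959733991154, 'xyz': array([0.37479532, 0.00267848, 0.91273052]), 'rotation': array([-2.96385563, -0.01778069, -1.55271081])} {'fovy': 51.02877064223925, 'cx': 316.021597707779, 'cy': 239.04535575240118, 'k1': -0.07283294245157437, 'xyz': array([ 0.94285584, -0.26761621,  0.77417366]), 'rotation': array([-2.52965637,  0.01249734,  0.98576105])} {'fovy': 67.61109725651195, 'cx': 322.2125176650127, 'cy': 240.68045729963055, 'k1': -0.035719837144328234, 'xyz': array([0.08116448, 0.62379455, 0.37415881]), 'rotation': array([2.83969461e+00, 2.64665464e-04, 1.31921128e+00])} {'clock': 0.1, 'qpos': array([-1.39018531,  0.52192702, -0.03633501,  1.59990983,  0.02122994,
        1.02109657, -0.11280376]), 'qd': array([ 0.00039999, -0.00176898,  0.00093937, -0.00015605,  0.00100526,
        0.00060922,  0.00036916]), 'joint_efforts': array([ 3.46624285e-03, -9.28491783e+01,  1.98406354e+00, -3.70530438e+01,
        1.81582285e-02,  5.25551965e-03,  4.04538594e-05]), 'position': array([0.15508429, 0.60516695, 0.23081502]), 'tool_rot': array([-3.14064168e+00,  8.71248808e-05,  2.89078842e+00]), 'force': array([0.06840897, 0.66071244, 0.97725636]), 'moment': array([-0.06122088,  0.00601093,  0.0492002 ]), 'finger_force': 0.0, 'grip_width': 0.08508232959651953}
```

View pics/top1.png

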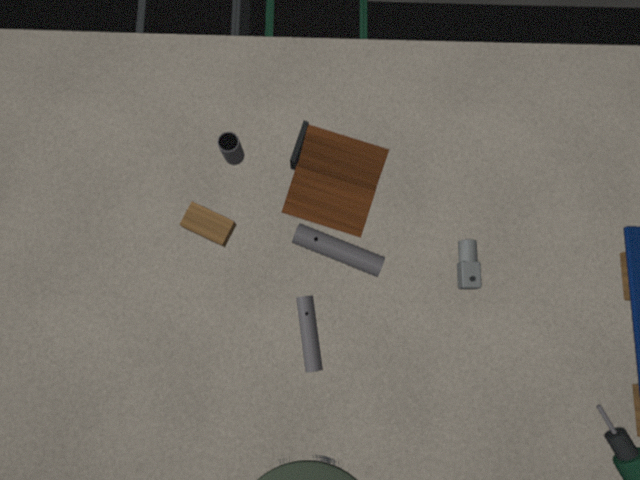

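View pics/sc1.png

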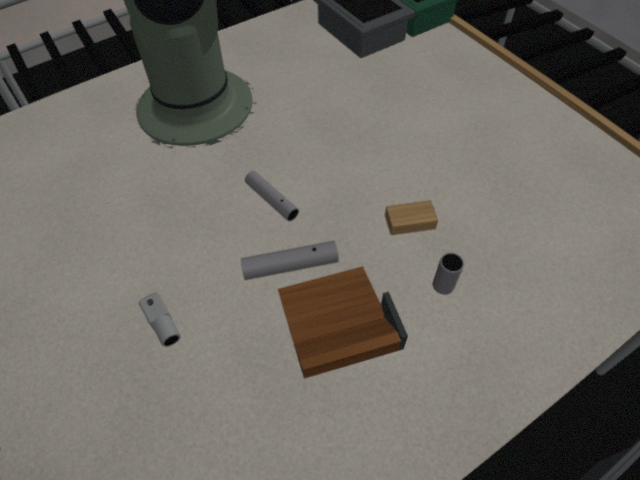

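Top view: candidates are the thick tube at (338,250), right before the ramp, with its hole at (316,239), and the thinner tube at (310,333). The stub is at (230,147), the clamp at (469,265) and the spacer at (208,223). The stop plate is at (300,145). I choose the thick tube and check its size in a close crop.

```bash
python3 - <<'E'
from h import *
im=cv2.imread('pics/top1.png')[112:287,265:405]
cv2.imwrite('pics/crop1.png',cv2.resize(cv2.convertScaleAbs(im,alpha=1.6),None,fx=3.42,fy=3.42,interpolation=cv2.INTER_CUBIC))
C=cam('top')
for n,u,v,z in [('tubeL',296,234,.02),('tubeR',381,267,.02),('w1',301,225,.02),('w2',292,243,.02),('thinA',306,296,.015),('thinB',313,371,.015),('thinw1',302,333,.015),('thinw2',317,333,.015),('rampL',282,212,0),('rampR',361,236,0),('farR',389,149,.04),('farL',310,125,.04)]:
    print(n,pix2w('top',u,v,z,C).round(4))
E
```

```text
tubeL [0.5348 0.0297 0.02  ]
tubeR [ 0.4763 -0.1286  0.02  ]
w1 [0.5521 0.0208 0.02  ]
w2 [0.5177 0.0367 0.02  ]
thinA [0.4208 0.0086 0.015 ]
thinB [ 0.2883 -0.0068  0.015 ]
thinw1 [0.3543 0.0143 0.015 ]
thinw2 [ 0.3547 -0.0128  0.015 ]
rampL [0.5807 0.0583 0.    ]
rampR [ 0.5371 -0.0936  0.    ]
farR [ 0.6977 -0.1419  0.04  ]
farL [0.7418 0.008  0.04  ]
```

View pics/crop1.png

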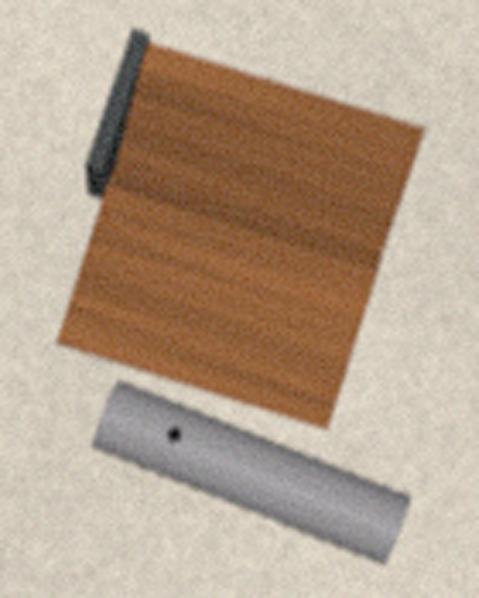

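The crop shows the thick tube about 40 mm wide and 170 mm long, with its hole at crop (174,434), lying before the ramp's foot. That is the right one. Next I fit the cradle's pose.

```bash
cat >> h.py <<'E'
def cr(u,v): return 265+u/3.42-.35,112+v/3.42-.35
E
python3 - <<'E'
from h import *
from scipy.optimize import least_squares
C=cam('top')
px=np.array([cr(*p) for p in [(58,344),(328,428),(424,128),(148,42)]])
L=np.array([[-.108,.08,0],[-.108,-.08,0],[.063,-.08,.04],[.063,.08,.04]])
def W(p,L): 
    return np.c_[L[:,:2]@np.array([[np.cos(p[2]),-np.sin(p[2])],[np.sin(p[2]),np.cos(p[2])]]).T+p[:2],L[:,2]]
f=lambda p:(np.array([w2pix('top',q,C) for q in W(p,L)])-px).ravel()
s=least_squares(f,[.65,-.05,-.28]);print(s.x.round(4),s.fun.round(2))
p=s.x; Ri=np.array([[np.cos(p[2]),np.sin(p[2])],[-np.sin(p[2]),np.cos(p[2])]])
a=pix2w('top',*cr(106,414),.02,C);b=pix2w('top',*cr(398,529),.02,C)
print(a,b,np.linalg.norm(a-b)); print('in cradle',Ri@(a[:2]-p[:2]),Ri@(b[:2]-p[:2]))
Y=np.arctan2((a-b)[1],(a-b)[0])-np.pi/2;print('tube yaw',Y, 'rel',Y-p[2])
E
```

```text
[ 0.6609 -0.0471 -0.2872] [-0.62  0.1   0.24  0.48  0.27 -0.56  0.11 -0.06]
[0.53724356 0.03045978 0.02      ] [ 0.4775287 -0.1286526  0.02     ] 0.16994885477062383
in cradle [-0.14056124  0.03936477] [-0.15276591 -0.13014529]
tube yaw -0.35903360075969926 rel -0.07187561568502154
```

>>> play_rows(deltas=[[-0.7,-0.35,0,0,0,0.017,0],[-0.7,-0.35,0,0,0,0.017,0],[-0.7,-0.35,0,0,0,0.017,0],[-0.7,-0.35,0,0,0,0.017,0],[-0.7,-0.35,0,0,0,0.017,0],[-0.7,-0.35,0,0,0,0.017,0],[-0.7,-0.35,0,0,0,0.017,0],[-0.7,-0.35,0,0,0,0.017,0],[-0.7,-0.35,0,0,0,0.017,0],[-0.7,-0.35,0,0,0,0.017,0]])

```text
clock: 1.1
position: [0.4511, 0.3483, 0.231]
tool_rot: [-3.141, -0.0, 2.853]
force: [-0.4, 1.2, 1.0]
grip_width: 0.0853
finger_force: 0.0
```

```bash
cat >> h.py <<'E'
CR=np.array([.6609,-.0471]); PH=-.2872
def c2w(x,y,z): 
    c,s=np.cos(PH),np.sin(PH); return np.array([CR[0]+c*x-s*y,CR[1]+s*x+c*y,z])
def w2c(P):
    c,s=np.cos(PH),np.sin(PH); d=np.array(P)[:2]-CR; return np.array([c*d[0]+s*d[1],-s*d[0]+c*d[1]])
def go(x,y,z,yaw=np.pi+PH):
    o=observe(); T=R.from_euler('xyz',o['tool_rot']); d=T.inv().apply(c2w(x,y,z)-o['position'])/.5
    r=(T.inv()*R.from_euler('xyz',[np.pi,0,yaw])).as_rotvec()/np.radians(120)
    print('t',o['clock'],'cradle',w2c(o['position']).round(4),o['position'].round(4),'rot',o['tool_rot'].round(3),'F',o['force'].round(1),'rows',d.round(4),r.round(4),o['qpos'].round(2),o['grip_width'])
E
python3 -c "
from h import *
go(-.2,-.045,.231)"
```

```text
t 1.1 cradle [-0.3132  0.3198] [0.4511 0.3483 0.231 ] rot [-3.141 -0.     2.853] F [-0.4  1.2  1. ] rows [-2.272e-01 -7.294e-01  3.000e-04] [-0.0002 -0.0002 -0.0005] [-0.8   0.43  0.05  1.75 -0.02  0.96  0.54] 0.08527604294128797
```

>>> play_rows(deltas=[[-0.22,-0.73,0,0,0,0,0],[-0.22,-0.73,0,0,0,0,0],[-0.22,-0.73,0,0,0,0,0],[-0.22,-0.73,0,0,0,0,0],[-0.22,-0.73,0,0,0,0,0],[-0.22,-0.73,0,0,0,0,0],[-0.22,-0.73,0,0,0,0,0],[-0.22,-0.73,0,0,0,0,0],[-0.22,-0.73,0,0,0,0,0],[-0.22,-0.73,0,0,0,0,0]])

```text
clock: 2.1
position: [0.453, -0.0313, 0.2312]
tool_rot: [3.141, -0.0, 2.856]
force: [-0.1, 0.8, -0.5]
grip_width: 0.0855
finger_force: 0.0
```

```bash
python3 -c "
from h import *
go(-.2,-.045,.05)
save('wrist','w1')"
```

```text
t 2.1 cradle [-0.2038 -0.0438] [ 0.453  -0.0313  0.2312] rot [ 3.141 -0.     2.856] F [-0.1  0.8 -0.5] rows [-0.0077 -0.0026  0.3625] [ 0.0001 -0.0001  0.0006] [-0.22  0.25  0.19  2.04 -0.06  0.86  1.29] 0.08546224560382772
```

View pics/w1.png

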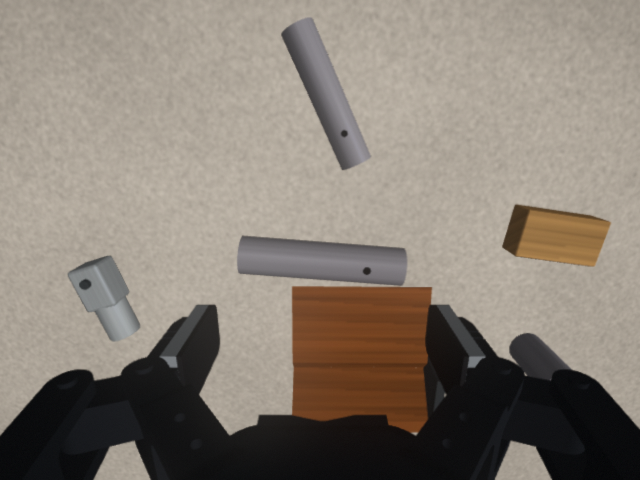

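The wrist view agrees: the tube is before the ramp at (322,260), the thin one is at (325,95), and the stop is on the right at (432,385). Descending.

>>> play_rows(deltas=[[-0.006,-0.003,0.1,0,0,0,0],[-0.006,-0.003,0.2,0,0,0,0],[-0.006,-0.003,0.3,0,0,0,0],[-0.006,-0.003,0.38,0,0,0,0],[-0.006,-0.003,0.41,0,0,0,0],[-0.006,-0.003,0.43,0,0,0,0],[-0.006,-0.003,0.445,0,0,0,0],[-0.006,-0.003,0.456,0,0,0,0],[-0.006,-0.003,0.456,0,0,0,0]])

```text
clock: 3.05
position: [0.4558, -0.0341, 0.0034]
tool_rot: [3.141, 0.0, 2.856]
force: [0.8, -0.1, -0.3]
grip_width: 0.0855
finger_force: 0.0
```

```bash
python3 -c "
from h import *
go(-.185,-.045,.003)
for x in (-.17,-.13,-.1,-.07,-.05,-.04): go(x,-.045,.003+max(0,(x+.011+.108)*.1505))
"|cut -c1-400 | grep -o 'cradle.*\]\|F.*'; python3 -c "
from h import *
save('scene','s2')"
```

```text
cradle [-0.2004 -0.0456] [ 0.4558 -0.0341  0.0034] rot [3.141 0.    2.856] F [ 0.8 -0.1 -0.3] rows [-0.0307  0.0011  0.0008] [0.0001 0.0002 0.0006] [-0.11  0.68  0.08  2.18 -0.17  0.29  1.39]
cradle [-0.2004 -0.0456] [ 0.4558 -0.0341  0.0034] rot [3.141 0.    2.856] F [ 0.8 -0.1 -0.3] rows [-0.0607  0.0011  0.0008] [0.0001 0.0002 0.0006] [-0.11  0.68  0.08  2.18 -0.17  0.29  1.39]
cradle [-0.2004 -0.0456] [ 0.4558 -0.0341  0.0034] rot [3.141 0.    2.856] F [ 0.8 -0.1 -0.3] rows [-0.1407  0.001   0.0009] [0.0001 0.0002 0.0006] [-0.11  0.68  0.08  2.18 -0.17  0.29  1.39]
cradle [-0.2004 -0.0456] [ 0.4558 -0.0341  0.0034] rot [3.141 0.    2.856] F [ 0.8 -0.1 -0.3] rows [-0.2007  0.0009 -0.0048] [0.0001 0.0002 0.0006] [-0.11  0.68  0.08  2.18 -0.17  0.29  1.39]
cradle [-0.2004 -0.0456] [ 0.4558 -0.0341  0.0034] rot [3.141 0.    2.856] F [ 0.8 -0.1 -0.3] rows [-0.2607  0.0008 -0.0138] [0.0001 0.0002 0.0006] [-0.11  0.68  0.08  2.18 -0.17  0.29  1.39]
cradle [-0.2004 -0.0456] [ 0.4558 -0.0341  0.0034] rot [3.141 0.    2.856] F [ 0.8 -0.1 -0.3] rows [-0.3007  0.0008 -0.0198] [0.0001 0.0002 0.0006] [-0.11  0.68  0.08  2.18 -0.17  0.29  1.39]
cradle [-0.2004 -0.0456] [ 0.4558 -0.0341  0.0034] rot [3.141 0.    2.856] F [ 0.8 -0.1 -0.3] rows [-0.3207  0.0008 -0.0228] [0.0001 0.0002 0.0006] [-0.11  0.68  0.08  2.18 -0.17  0.29  1.39]
```

View pics/s2.png

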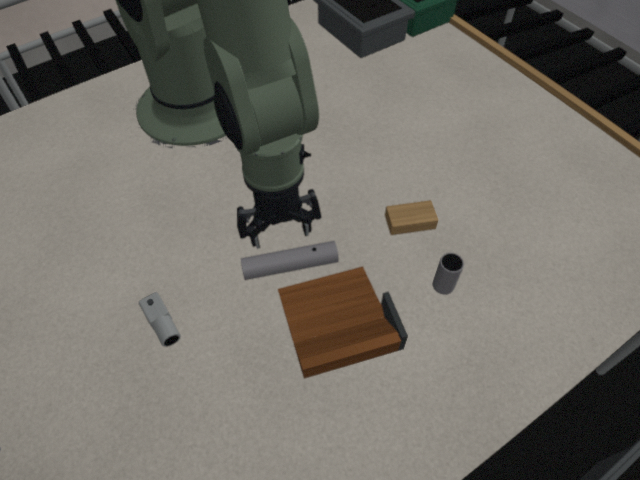

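Scene view: the open fingers stand behind the tube at (255,238) and (307,228). Now a slow push.

>>> play_rows(deltas=[[-0.01,0,0,0,0,0,0],[-0.02,0,0,0,0,0,0],[-0.03,0,0,0,0,0,0],[-0.036,0,0,0,0,0,0],[-0.042,0,0,0,0,0,0],[-0.048,0,0,0,0,0,0],[-0.054,0,0,0,0,0,0],[-0.06,0,0,0,0,0,0],[-0.066,0,0,0,0,0,0],[-0.072,0,0,0,0,0,0]])

```text
clock: 4.1
position: [0.4904, -0.0447, 0.0033]
tool_rot: [-3.142, 0.0, 2.855]
force: [-0.1, -0.4, 0.0]
grip_width: 0.0851
finger_force: 0.1
```

>>> play_rows(deltas=[[-0.006,0,0,0,0,0,0],[-0.012,0,0,0,0,0,0],[-0.018,0,0,0,0,0,0],[-0.024,0,0,0,0,0,0],[-0.03,0,0,0,0,0,0],[-0.036,0,0,0,0,0,0],[-0.042,0,0,0,0,0,0],[-0.048,0,0,0,0,0,0],[-0.054,0,0,0,0,0,0],[-0.06,0,0,0,0,0,0]])

```text
clock: 5.1
position: [0.5191, -0.0532, 0.0033]
tool_rot: [-3.142, -0.0, 2.855]
force: [-1.0, 0.0, 1.2]
grip_width: 0.0853
finger_force: 0.5
```

```bash
python3 -c "
from h import *
go(-.07,-.045,.0105)
save('wrist','w2')"
```

```text
t 5.1 cradle [-0.1343 -0.046 ] [ 0.5191 -0.0532  0.0033] rot [-3.142 -0.     2.855] F [-1.   0.   1.2] rows [-0.1286  0.002  -0.0144] [-0.     -0.      0.0004] [-0.08  0.73  0.09  2.01 -0.15  0.41  1.42] 0.08527523571615507
```

View pics/w2.png

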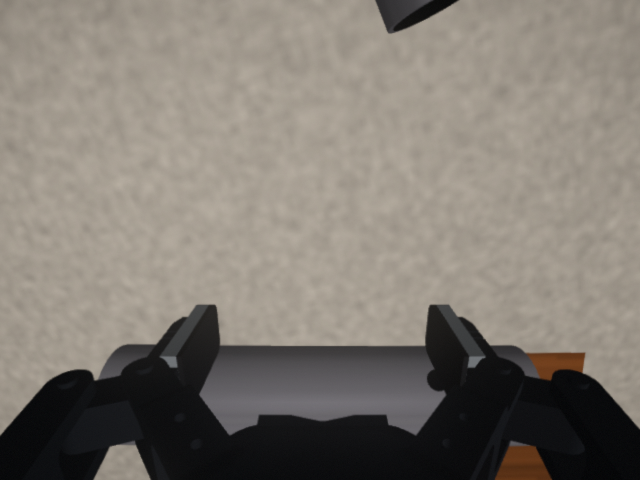

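```bash
python3 -c "
from h import *
C=cam('wrist')
for xc in (-.110,-.103):
  for a in (-100,-60,-30,0,30,60):
    t=np.radians(a); print(xc,a,w2pix('wrist',c2w(xc+.02*np.sin(t),-.0,.0205+.02*np.cos(t)),C).round(0))
im=save('top','t2')[112:287,265:405,::-1]
cv2.imwrite('pics/crop2.png',cv2.resize(cv2.convertScaleAbs(im,alpha=1.6),None,fx=3.42,fy=3.42,interpolation=cv2.INTER_CUBIC))"
```

```text
-0.11 -100 [434. 333.]
-0.11 -60 [444. 357.]
-0.11 -30 [448. 386.]
-0.11 0 [447. 413.]
-0.11 30 [442. 428.]
-0.11 60 [435. 428.]
-0.103 -100 [433. 347.]
-0.103 -60 [442. 372.]
-0.103 -30 [446. 401.]
-0.103 0 [445. 428.]
-0.103 30 [440. 442.]
-0.103 60 [433. 441.]
```

View pics/crop2.png

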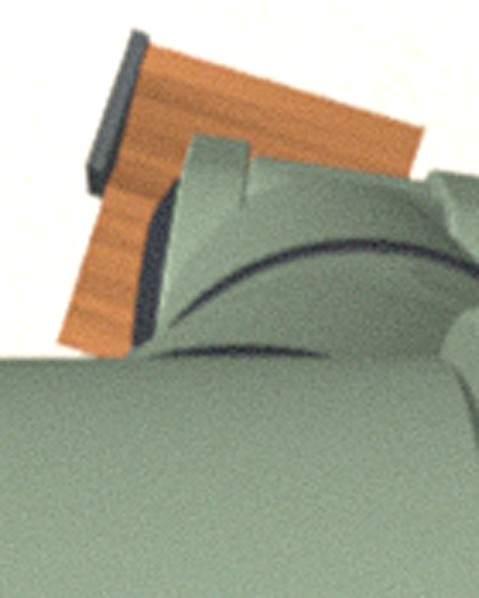

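The top crop is blocked by the arm. The wrist view shows the tube squared up against both fingers, back edge at row 345. The opposite mouth of the cross hole is at (437,380), about -54 degrees, which matches about 126 degrees of real rolling. Continuing up the ramp.

>>> play_rows(deltas=[[-0.007,0,0,0,0,0,0],[-0.014,0,0,0,0,0,0],[-0.021,0,0,0,0,0,0],[-0.028,0,0,0,0,0,0],[-0.035,0,-0.001,0,0,0,0],[-0.042,0,-0.002,0,0,0,0],[-0.049,0,-0.003,0,0,0,0],[-0.056,0,-0.004,0,0,0,0],[-0.063,0,-0.005,0,0,0,0],[-0.07,0,-0.006,0,0,0,0]])

```text
clock: 6.2
position: [0.5528, -0.0631, 0.0064]
tool_rot: [-3.142, 0.0, 2.855]
force: [-2.9, 0.3, 1.5]
grip_width: 0.0854
finger_force: 1.3
```

>>> play_rows(deltas=[[-0.007,0,-0.001,0,0,0,0],[-0.014,0,-0.002,0,0,0,0],[-0.021,0,-0.003,0,0,0,0],[-0.028,0,-0.004,0,0,0,0],[-0.035,0,-0.005,0,0,0,0],[-0.042,0,-0.006,0,0,0,0],[-0.049,0,-0.007,0,0,0,0],[-0.056,0,-0.008,0,0,0,0],[-0.063,0,-0.009,0,0,0,0],[-0.07,0,-0.01,0,0,0,0]])

```text
clock: 7.2
position: [0.5863, -0.073, 0.0114]
tool_rot: [-3.142, 0.0, 2.855]
force: [-2.4, 0.9, 1.8]
grip_width: 0.0854
finger_force: 1.3
```

```bash
python3 -c "
from h import *
go(-.042,-.045,.0155)"
```

```text
t 7.2 cradle [-0.0642 -0.0459] [ 0.5863 -0.073   0.0114] rot [-3.142  0.     2.855] F [-2.4  0.9  1.8] rows [-0.0444  0.0018 -0.0083] [-0.      0.      0.0004] [-0.05  0.78  0.1   1.83 -0.14  0.54  1.43] 0.08540060540652494
```

>>> play_rows(deltas=[[-0.006,0,-0.001,0,0,0,0],[-0.012,0,-0.002,0,0,0,0],[-0.018,0,-0.003,0,0,0,0],[-0.024,0,-0.004,0,0,0,0],[-0.03,0,-0.005,0,0,0,0],[-0.034,0,-0.006,0,0,0,0],[-0.038,0,-0.007,0,0,0,0],[-0.042,0,-0.008,0,0,0,0],[-0.046,0,-0.008,0,0,0,0],[-0.046,0,-0.008,0,0,0,0]])

```text
clock: 8.2
position: [0.6084, -0.0795, 0.0153]
tool_rot: [-3.142, 0.0, 2.855]
force: [-0.4, 1.1, 0.7]
grip_width: 0.0856
finger_force: 0.0
```

```bash
python3 -c "
from h import *
go(-.042,-.045,.0155)
save('scene','s3')"
```

```text
t 8.2 cradle [-0.0412 -0.0459] [ 0.6084 -0.0795  0.0153] rot [-3.142  0.     2.855] F [-0.4  1.1  0.7] rows [ 0.0016  0.0019 -0.0004] [-0.      0.0001  0.0003] [-0.04  0.8   0.11  1.77 -0.14  0.59  1.44] 0.08556586267013572
```

View pics/s3.png

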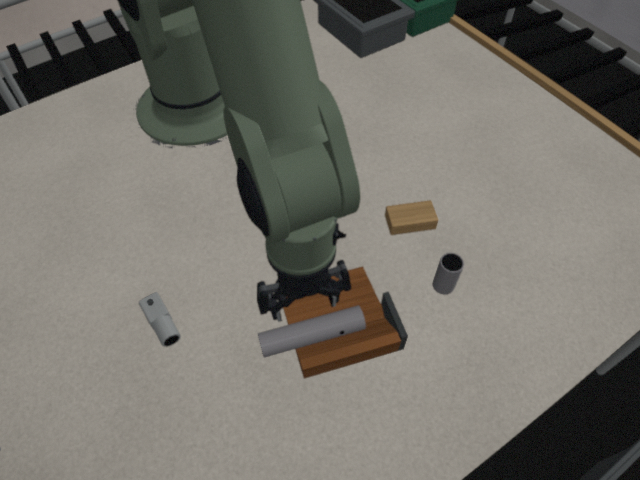

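Scene view: the tube lies in the V from (263,343) to (362,320), still short of the stop at (395,320), and the fingers are unloaded. I back off, lift, and go round to its -y end with the fingers shut.

>>> play_rows(deltas=[[0.02,0,-0.02,0,0,0,0],[0.05,0,-0.06,0,0,0,0],[0.06,0,-0.14,0,0,0,0],[0.06,0,-0.22,0,0,0,0],[0.02,-0.08,-0.22,0,0,0,1],[-0.03,-0.16,-0.22,0,0,0,1],[-0.07,-0.22,-0.22,0,0,0,1],[-0.082,-0.27,-0.22,0,0,0,1],[-0.082,-0.27,-0.22,0,0,0,1],[-0.082,-0.27,-0.22,0,0,0,1]])

```text
clock: 9.25
position: [0.6086, -0.2204, 0.1256]
tool_rot: [3.141, -0.0, 2.854]
force: [-0.3, 0.8, -0.2]
grip_width: 0.0003
finger_force: 0.0
```

```bash
python3 -c "
from h import *
go(0,-.18,.018)
C=cam('scene')
for y in (-.140,-.130,-.12,.03,.04,.05): print(y,w2pix('scene',c2w(0,y,.027),C).round(1))
save('wrist','w3')"
```

```text
t 9.25 cradle [-0.001 -0.181] [ 0.6086 -0.2204  0.1256] rot [ 3.141 -0.     2.854] F [-0.3  0.8 -0.2] rows [-0.0021  0.002   0.2152] [ 0.0001 -0.0001 -0.0001] [ 0.16  0.68  0.14  1.63 -0.12  0.84  1.64] 0.0002574444842821419
-0.14 [255.3 347.2]
-0.13 [261.4 345.4]
-0.12 [267.5 343.7]
0.03 [356.4 318.2]
0.04 [362.2 316.5]
0.05 [367.9 314.8]
```

View pics/w3.png

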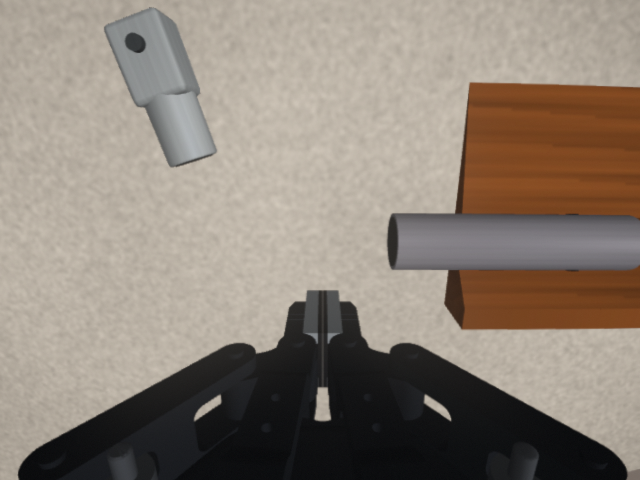

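The wrist view shows the tube seated and parallel in the V, its near end at (393,241), with the shut fingers at (322,300) clear of it. Lower, then push along +y.

>>> play_rows(deltas=[[-0.002,0,0.07,0,0,0,1],[-0.002,0,0.14,0,0,0,1],[-0.002,0,0.19,0,0,0,1],[-0.002,0,0.215,0,0,0,1],[-0.002,0.02,0.215,0,0,0,1],[-0.002,0.035,0.215,0,0,0,1],[-0.002,0.045,0.215,0,0,0,1],[-0.002,0.055,0.215,0,0,0,1],[-0.002,0.062,0.215,0,0,0,1],[-0.002,0.07,0.215,0,0,0,1]])

```text
clock: 10.3
position: [0.6203, -0.187, 0.0182]
tool_rot: [-3.141, 0.0, 2.855]
force: [-0.1, -1.1, 0.6]
grip_width: -0.0
finger_force: 0.6
```

>>> play_rows(deltas=[[0,0.006,0,0,0,0,1],[0,0.012,0,0,0,0,1],[0,0.018,0,0,0,0,1],[0,0.024,0,0,0,0,1],[0,0.03,0,0,0,0,1],[0,0.036,0,0,0,0,1],[0,0.042,0,0,0,0,1],[0,0.048,0,0,0,0,1],[0,0.054,0,0,0,0,1],[0,0.06,0,0,0,0,1]])

```text
clock: 11.3
position: [0.6287, -0.1581, 0.0178]
tool_rot: [-3.142, -0.0, 2.855]
force: [-0.5, -2.9, 2.6]
grip_width: 0.0001
finger_force: 1.7
```

```bash
python3 -c "
from h import *
go(0,-.1,.018)"
```

```text
t 11.3 cradle [ 0.0005 -0.1156] [ 0.6287 -0.1581  0.0178] rot [-3.142 -0.     2.855] F [-0.5 -2.9  2.6] rows [ 0.001   0.0312 -0.0004] [-0.     -0.      0.0004] [ 0.08  0.83  0.12  1.67 -0.15  0.65  1.56] 0.00013947135815352833
```

>>> play_rows(deltas=[[0,0.004,0,0,0,0,1],[0,0.008,0,0,0,0,1],[0,0.011,0,0,0,0,1],[0,0.014,0,0,0,0,1]])

```text
clock: 11.7
position: [0.6306, -0.1516, 0.0178]
tool_rot: [-3.142, -0.0, 2.855]
force: [-0.8, -4.2, 2.6]
grip_width: 0.0001
finger_force: 1.6
```

>>> play_rows(deltas=[[0,0.002,0,0,0,0,1],[0,0.004,0,0,0,0,1],[0,0.006,0,0,0,0,1]])

```text
clock: 12.0
position: [0.6314, -0.1488, 0.0178]
tool_rot: [-3.142, 0.0, 2.855]
force: [-0.5, -3.4, 1.3]
grip_width: 0.0001
finger_force: 1.5
```

>>> play_rows(deltas=[[0,0.002,0,0,0,0,1],[0,0.004,0,0,0,0,1]])

```text
clock: 12.2
position: [0.632, -0.1468, 0.0178]
tool_rot: [-3.142, -0.0, 2.855]
force: [-0.4, -2.3, 1.9]
grip_width: -0.0
finger_force: 1.5
```

>>> play_rows(deltas=[[0,0.002,0,0,0,0,1],[0,0.004,0,0,0,0,1]])

```text
clock: 12.4
position: [0.6323, -0.146, 0.0178]
tool_rot: [-3.14, 0.0, 2.855]
force: [-2.4, -11.0, 1.1]
grip_width: -0.0003
finger_force: 5.7
```

>>> play_rows(deltas=[[0,0.002,0,0,0,0,1],[0,0.004,0,0,0,0,1]])

```text
clock: 12.6
position: [0.6323, -0.1459, 0.0178]
tool_rot: [-3.138, -0.0, 2.853]
force: [-5.0, -18.0, 2.8]
grip_width: -0.0
finger_force: 9.8
```

```bash
python3 -c "
from h import *
go(0,-.1,.018)
im=save('scene','s4')[260:390,240:420,::-1]
cv2.imwrite('pics/crop4.png',cv2.resize(cv2.convertScaleAbs(im,alpha=1.5),None,fx=4.4,fy=4.4,interpolation=cv2.INTER_CUBIC))"
```

```text
t 12.6 cradle [ 0.0006 -0.1028] [ 0.6323 -0.1459  0.0178] rot [-3.138 -0.     2.853] F [ -5.  -18.    2.8] rows [ 0.0011  0.0057 -0.0003] [-0.0015 -0.     -0.0005] [ 0.05  0.83  0.13  1.66 -0.15  0.65  1.54] -1.7026486375427437e-06
```

View pics/crop4.png

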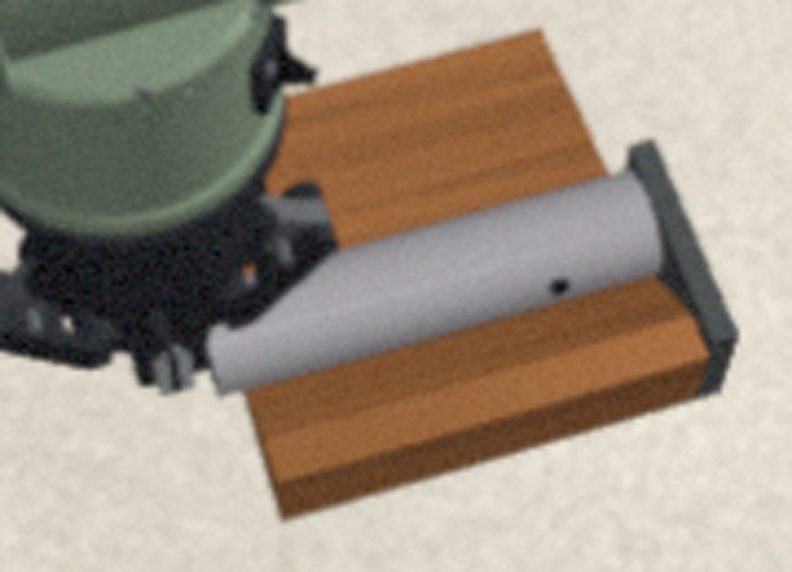

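The force jumped to 18 N, and the crop shows the tube's end against the stop plate at (660,240), lying in the V. Backing off and lifting clear.

>>> play_rows(deltas=[[0,-0.005,0,0,0,0,1],[0,-0.03,0,0,0,0,1],[0,-0.08,0,0,0,0,1],[0,-0.1,-0.08,0,0,0,1],[0,-0.1,-0.16,0,0,0,1],[0,-0.12,-0.24,0,0,0,1],[0,-0.15,-0.3,0,0,0,1],[0,-0.15,-0.3,0,0,0,1],[0,-0.15,-0.3,0,0,0,1],[0,-0.15,-0.3,0,0,0,1]])

```text
clock: 13.65
position: [0.6115, -0.2144, 0.1667]
tool_rot: [3.141, -0.002, 2.856]
force: [0.2, 0.6, -0.4]
grip_width: -0.0001
finger_force: 0.0
```

```bash
python3 -c "
from h import *
go(0,-.1,.018)
a=save('scene','s5'); im=a[260:390,240:420,::-1]
C=cam('scene')
print('expected ends',w2pix('scene',c2w(0,-.09,.027),C),w2pix('scene',c2w(0,.08,.027),C))
cv2.imwrite('pics/crop5.png',cv2.resize(cv2.convertScaleAbs(im,alpha=1.5),None,fx=4.4,fy=4.4,interpolation=cv2.INTER_CUBIC))
b=cv2.imread('pics/sc1.png')[:,:,::-1]
for n,(u,v) in dict(stub=(448,272),spacer=(411,216),clamp=(160,320),thin=(270,197)).items(): print(n,np.abs(a[v-30:v+30,u-40:u+40].astype(int)-b[v-30:v+30,u-40:u+40]).mean())
"
```

```text
t 13.65 cradle [ 0.     -0.1745] [ 0.6115 -0.2144  0.1667] rot [ 3.141e+00 -2.000e-03  2.856e+00] F [ 0.2  0.6 -0.4] rows [-0.0006  0.1488  0.2975] [ 0.0002 -0.0008  0.0006] [ 0.14  0.63  0.16  1.6  -0.12  0.92  1.63] -6.511923054529418e-05
expected ends [285.67036345 338.51157609] [384.94647303 309.89579945]
stub 12.752569444444445
spacer 12.953125
clamp 26.73090277777778
thin 13.583333333333334
```

View pics/crop5.png

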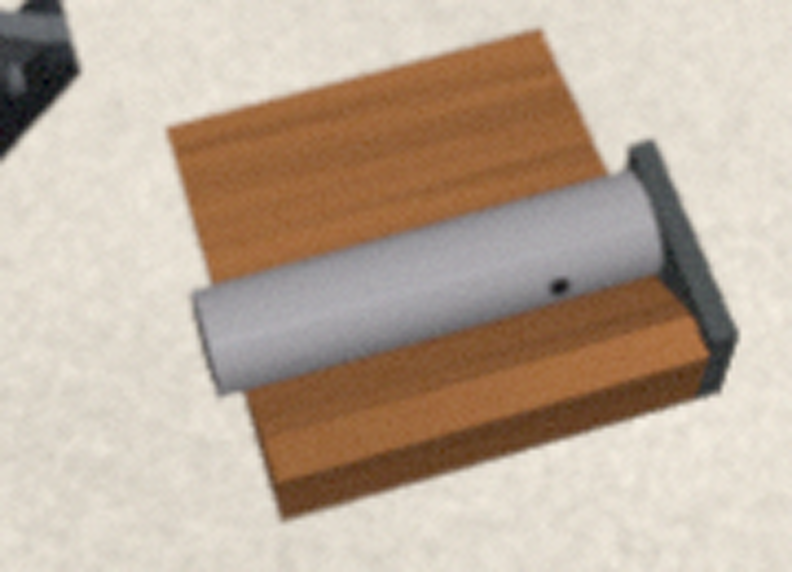

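The tube lies unmoved in the V against the stop, near end at crop (208,340), and the robot is clear.

```bash
python3 -c "
from workcell import *
print(job_done())"
```

```text
the job is handed in; nothing more can be done
None
```

The tube was rolled up the ramp into the V-cradle and pushed endways against the stop, where it lay still with the robot clear; I handed the job in at about 13.7 s.

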